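Fasten the specimen carrier for the courier

TASK

Get the open specimen carrier ready for the courier: swing the keeper bar inside fully home over the blood tubes, past its spring ball, then close the lid fully, and then swing the hasp over the catch so that it lies flat on the lid. Leave the other things on the counter where they are.

Things in the scene. Friction and masses are not known exactly. Their poses are not given: they have to be found in the camera images.
- case: Grey specimen carrier, fixed. Sizes here are in mm. Outside 200 (its x) by 240 (y) by 80 high, walls 6; origin under its centre, x points away from its front (hasp) side, z up. Inside: foam up to z = 42, four capped tubes in a row along y at x = 40 with cap tops at z = 74, and a flat blue cold pack near the front (up to z = 52).
- keeper (a joint): Angle (rad) of the aluminium keeper bar, 14 wide, 8 thick, swinging level (underside z = 78) on a post at x = 40, y = 85 of the case. 0 = home: along the case's -y over the tubes, against its stop; grows as it swings to the case's front (-x), up to 1.3. A spring ball 2 high must be ridden over (about 3 N at the grip) in the last 0.15 rad. It stays where it is left.
- keeper_grip (a point): Middle of the upright orange grip pin on the keeper bar: 14 diameter, 30 high, from z = 86 to 116 of the case (this point at z = 101), 115 from the bar's pivot. With the bar home it is at x = 40, y = -30 of the case. The open lid hangs over that place, so the tool must lean back towards the robot by about 25 to 45 degrees there.
- lid (a joint): Angle (rad) of the white lid with a clear top window: 0 = shut, grows as it opens; it cannot open past 1.12 (64 degrees), so it overhangs the inside. A stiff hinge holds it where it is left; about 2 to 4 N down at its ledge closes it.
- lid_hinge (a point): Middle of the lid's hinge line, which runs along y at the top of the case's far wall (x = 100, z = 81 in the case). The lid is 200 by 240 and 45 deep, hollow below; shut, its top is at z = 126 of the case.
- lid_ledge (a point): Middle of the upper face of the orange thumb ledge at the lid's front: 80 along y, sticking out 24, 6 thick, at the foot of the lid's 45 high front wall. 212 from the hinge line; at y = 40 of the case; at x = -112, z = 87 when shut. Press it down to close the lid.
- hasp (a joint): Angle (rad) of the hasp: a steel leaf 72 long, 34 wide, 4 thick, with a slot and a red end, hinged on the case's front at the height of the shut lid's top. 0 = lying flat on the shut lid, pointing to the case's +x, with the catch through its slot; 1.57 = standing up; more = leaning out over the front towards -x, up to 2.8. A stiff hinge holds it where it is left.
- hasp_hinge (a point): Middle of the hasp's hinge line, along y: x = -106, y = -70, z = 129 of the case, on top of a steel bracket 36 wide.
- hasp_end (a point): Middle of the hasp's free end, 72 from its hinge line.
- catch (a point): Top of the catch: a dark steel staple on the lid, 8 by 6 and 15 high above the lid's top. With lid and hasp shut it comes up through the hasp's slot 29 from the hasp's hinge line and stands 10 above the leaf.
- pot: Bystander: specimen pot with a yellow cap, 54 diameter, 70 high; origin under its centre.
- reagent: Bystander: amber reagent bottle with a blue cap, 48 diameter, 105 high; origin under its centre.
- tape: Bystander: roll of green tape lying flat, 76 outside, 24 high; origin under its centre.
- slides: Bystander: blue box of slides, 60 by 80 by 30 high; origin under its centre.
- brush: Bystander: cleaning brush with a blue handle lying on the counter in front of the case, 170 long along its x; origin under its middle.
- cup: Bystander: white plastic cup, 70 across the rim, 80 high; origin under its centre.
- tips: Bystander: orange box of pipette tips, 120 by 85 by 56 high; origin under its centre.

How it is judged:
By the outcome, as a careful person would: the job done as asked, in the order asked, and still so for the second after the job is handed in, with the robot touching nothing.
It also fails if it takes over 72 s, if anything falls off the work surface, if the arm or the gripper's body presses on something with over 40 N, if the wrist force passes 120 N, or if a joint passes its speed limit or range.

ROBOT

A 6-joint arm with a two-finger parallel gripper is mounted at the origin on the work surface. World frame = base frame: x ahead of the robot, y to its left, z up, the work surface at z = 0. Lengths are in mm, angles in rad, forces in N, time in s.
With the tool pointing down it reaches from about 275 to 825 mm from the base axis. Payload 4.9 kg.
Tool frame: the origin (TCP) lies midway between the tips of the shut fingers; the grasp point (between the pads) lies hold_point_z behind it (hold_point_z is the distance from the TCP to the grasp point, in mm); z points along the fingers, y is the line along which they close (so a half turn about z gives the same grasp; the last joint's range is limited). The gripper opens to 85 mm and grips with 20 to 120 N. Pads are 22 mm wide; open, the fingers measure 114 mm over their backs; the gripper's body (76 mm by 85 mm) begins 54 mm behind the grasp point. The pads swing forward as they close: fully open they stand 13 mm farther back than shut.
Start: joints at [-0.134, 0.326, -0.193, 1.052, 0, 1.437], TCP at [550.017, 0.009, 231.281] pointing down, gripper open.
Joint ranges: [-2.65, 2.65], [-0.97, 1.79], [-1.3, 1.35], [-1.93, 2.1], [-1.47, 1.37], [-3.14, 3.14]. Speed limits (rad/s): [2.57, 2.57, 3.14, 3.14, 3.14, 3.14].

INTERFACE

Orientations are given as a unit quaternion [x, y, z, w].
In Python, from station import * gives the robot as it stands.
- The arm moves only by the tool step_arm, never from a script. Its argument "motion" is a list of rows, each a list of 7 numbers: the closure, from -1 (fully open) to 1 (shut), so that 0 is half open, then the shift along the tool's x, y, z in mm, then the turn, a rotation vector about the tool's x, y, z in degrees. In form: [[grip, dx, dy, dz, rx, ry, rz], ...]. A call has 1 to 5 rows; each row shifts and turns the commanded pose from where the row before left it, along the tool's axes as they then stand; what a row does not reach is not made up. A row lasts 1/12 s, in which the tool goes at most 41.7 mm and 7.16 degrees, less where a joint would pass 70% of its speed; a pose out of reach is approached as far as the arm can. A call is refused whole if a number of a shift passes 41.7 or a number of a turn 7.16, either way. A call with a gripper value outside its range is refused whole. The fingers move at their own pace and stop on an object; "grip_force" is the grip in N (left out, the last holds). Time passes only in rows, so rows that do not move let the fingers close. It gives the time, the measured TCP pose, the force, the opening and the grip force at its end, in the units of the state.
- get_obs(): the state, without advancing time (a new reading comes with each control period).
- grab_frame(name): name is "scene" or "side" or "wrist"; returns a dict with "image" (480x640x3 uint8, blue, green, red), "K" (3x3 intrinsics, pixels), "extrinsics" (4x4, takes a point from camera to world coordinates); the wrist camera has in their place "mount" (4x4, takes a point from camera to tool coordinates, whose origin is the TCP and whose axes are the flange's). Camera axes: x right, y down, z forward; pixel columns grow to the right and rows downward; lengths in mm; the calibration is good to about 2 mm. The wrist camera is an equidistant fisheye: a pixel r from the principal point sees the ray r / f radians off the axis. A picture is of the moment at which its call begins: read the wrist's pose just before it. There is no depth.
- sign_off(): hands the job in; it is judged then, once.
Trained networks look in the newest picture that a camera, given by its name, has taken for a name from the list of things; names that differ only in an ending like _2 or _b are one class to them, and where a whole thing is asked for, a point or a joint stands for the part that bears it (a point fixed in the world has none). Each returns a list of dicts, best first, with "p" (0 to 1); they miss things now and then, are a little off and sometimes report something else, mostly with a low value. They report only what shows in the picture. A call takes as long as a camera call.
- regions_of(camera, target): "region" (480x640 bool, what is visible of it) and "box" ([left, top, right, bottom] in pixels, round what is visible of it).
- pinpoint(camera, target): "pixel" ([column, row] in pixels: a listed point, or the origin of a listed thing).
The state is a dict: "t": time; "joint_positions": joint angles; "dq": joint speeds; "tau": joint torques, N m; "position": TCP position; "tool_rot": TCP orientation; "wrist_force": force on the tool from outside, world axes, zero at the start; "wrist_torque": the same for the moment, N m; "finger_gap": opening from 0.0 (shut) to 1.0 (fully open); "grasp_force": force on a finger pad.
Only numpy, scipy, OpenCV 4.12 (cv2) and the standard library are available. Lean on these libraries where they do the work, as an engineer would, in place of code of your own. Each camera call takes 0.05 s, during which the arm holds its last target. There are 200 camera calls.

## Working session

There is one attempt and no reset: what is moved stays moved. The work goes in short steps, Python scripts to look and compute and a tool call to move; the robot and the scene stay as the last step left them, time stands still between calls to the robot, and variables do not carry over. Pictures are saved under pics/ and viewed, at most 13 in all, crops included, and the job is handed in when it is done.

Besides the shell and the picture viewer there is one more tool, called as name(argument=value, ...) on one line, values as JSON. step_arm: Moves the arm, as the interface text tells. Its arguments: {"type":"object","properties":{"motion":{"type":"array"},"grip_force":{"type":"number"}},"required":["motion"]}

```bash
ls; mkdir -p pics; python3 - <<'E'
from station import *
import cv2
o=get_obs()
print({k:o[k] for k in('t','position','tool_rot','wrist_force','finger_gap')})
try: print(hold_point_z)
except Exception as e: print(e)
for n in('scene','side'):
    f=grab_frame(n); cv2.imwrite(f'pics/{n}0.png',f['image'])
    print(n,f['K'].tolist() if hasattr(f['K'],'tolist') else f['K'],f['extrinsics'])
    for t in('case','keeper_grip','lid_hinge','lid_ledge','hasp_hinge','hasp_end','catch','pot','reagent','tape','slides','brush','cup','tips'):
        r=pinpoint(n,t); print(t,[(x['pixel'],round(x['p'],2)) for x in r[:2]])
E
```

```text
pics
{'t': 0.0, 'position': array([5.49426802e+02, 9.79523096e-02, 2.30510984e+02]), 'tool_rot': array([ 7.07126795e-01,  7.07086245e-01, -5.01908641e-04, -6.96778681e-04]), 'wrist_force': array([-0.06623801,  0.31445361,  0.47333935]), 'finger_gap': 0.9970634950995505}
18.700000000000003
scene [[550.9232087591367, 0.0, 315.69826044564275], [0.0, 550.9232087591367, 234.24505107711087], [0.0, 0.0, 1.0]] [[-2.38051918e-01  7.40011987e-01 -6.29057663e-01  1.26032636e+03]
 [ 9.71198550e-01  1.74543219e-01 -1.62197538e-01  1.68650916e+02]
 [-1.02303728e-02 -6.49551326e-01 -7.60248916e-01  1.04203543e+03]
 [ 0.00000000e+00  0.00000000e+00  0.00000000e+00  1.00000000e+00]]
case [([492.2, 231.9], 0.71)]
keeper_grip []
lid_hinge [([374.6, 343.5], 0.74), ([326.9, 234.5], 0.66)]
lid_ledge [([300.3, 230.4], 0.88)]
hasp_hinge [([265.6, 232.0], 0.64)]
hasp_end [([323.5, 232.0], 0.62), ([265.6, 202.2], 0.61)]
catch [([237.3, 255.0], 0.88)]
pot [([192.1, 328.5], 0.86)]
reagent [([377.2, 292.2], 0.55)]
tape [([203.8, 265.1], 0.88)]
slides [([325.9, 234.1], 0.75), ([380.3, 344.4], 0.74)]
brush [([323.
[... 351 characters left out ...]
-2.30165860e-02 -8.08925216e-01 -5.87460834e-01  8.74356108e+02]
 [ 0.00000000e+00  0.00000000e+00  0.00000000e+00  1.00000000e+00]]
case [([351.0, 269.5], 0.92)]
keeper_grip [([332.2, 244.0], 0.7)]
lid_hinge [([375.0, 226.9], 0.56)]
lid_ledge [([342.5, 178.1], 0.96)]
hasp_hinge [([347.7, 261.0], 0.51)]
hasp_end [([330.1, 253.2], 0.53), ([284.0, 297.5], 0.48)]
catch [([391.8, 180.3], 0.91), ([330.7, 243.9], 0.4)]
pot [([426.6, 284.6], 0.91)]
reagent [([285.6, 249.1], 0.98)]
tape [([393.1, 322.8], 0.81), ([165.2, 245.6], 0.73)]
slides [([316.2, 233.1], 0.52)]
brush [([280.9, 297.8], 0.66), ([393.7, 320.0], 0.22)]
cup [([166.4, 245.0], 0.86)]
tips [([377.6, 429.7], 0.9), ([330.1, 242.8], 0.5)]
```

View pics/scene0.png

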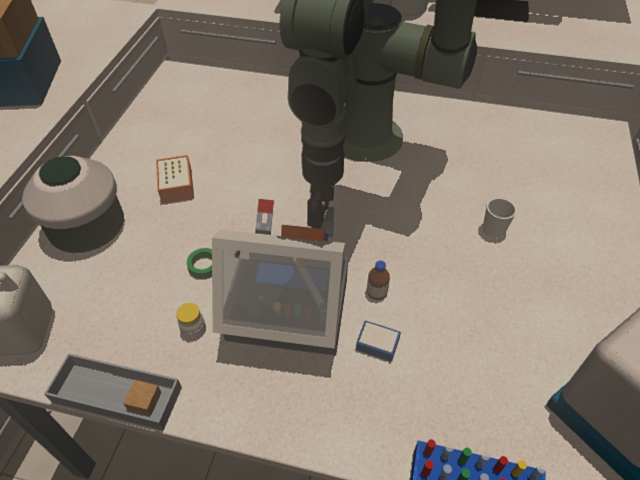

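View pics/side0.png

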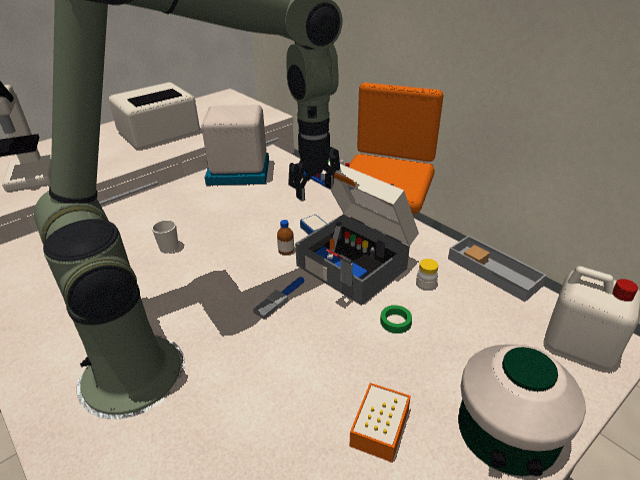

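The scene view shows the case at about (280,290), with its lid open, the hasp leaning out towards the robot (red end at 265,205) and the ledge at (300,231). The side view shows the hasp near (346,275) and the keeper pin near (332,244). Next I'll fit the case pose and look at a crop.

```bash
cat > h.py <<'E'
import numpy as np, cv2
from scipy.spatial.transform import Rotation as R
CAM={'scene':(np.array([[550.923,0,315.698],[0,550.923,234.245],[0,0,1]]),np.array([[-2.38051918e-01,7.40011987e-01,-6.29057663e-01,1.26032636e+03],[9.71198550e-01,1.74543219e-01,-1.62197538e-01,1.68650916e+02],[-1.02303728e-02,-6.49551326e-01,-7.60248916e-01,1.04203543e+03],[0,0,0,1]])),
'side':(np.array([[485.466,0,314.546],[0,485.466,238.153],[0,0,1]]),np.array([[7.58494227e-01,-3.96929933e-01,5.16849238e-01,-1.32843866e+02],[-6.51273172e-01,-4.33689546e-01,6.22701079e-01,-8.17685958e+02],[-2.30165860e-02,-8.08925216e-01,-5.87460834e-01,8.74356108e+02],[0,0,0,1]]))}
def proj(cam,P):
    K,T=CAM[cam]; p=K@(T[:3,:3].T@(np.asarray(P,float)-T[:3,3])); return p[:2]/p[2]
def ray(cam,px):
    K,T=CAM[cam]; d=T[:3,:3]@np.linalg.solve(K,[px[0],px[1],1]); return T[:3,3],d/np.linalg.norm(d)
def atz(cam,px,z):
    o,d=ray(cam,px); return o+d*(z-o[2])/d[2]
# case-frame points
def ledge(l): # 212 from hinge: shut offset (-212,+6)
    return np.array([100-212*np.cos(l)-(-6)*-0+0,40,81])+np.array([6*np.sin(l),0,212*np.sin(l)+6*np.cos(l)])
def lidpt(p,l):
    dx,dz=p[0]-100,p[2]-81; c,s=np.cos(l),np.sin(l)   # opening lifts the -x side
    return np.array([100+c*dx+s*dz,p[1],81-s*dx+c*dz])
def hend(h): return np.array([-106+72*np.cos(h),-70,129+72*np.sin(h)])
def grip(k): return np.array([40-115*np.sin(k),85-115*np.cos(k),101])
def W(c,p):
    a=np.cos(c[2]),np.sin(c[2]); return np.array([c[0]+a[0]*p[0]-a[1]*p[1],c[1]+a[1]*p[0]+a[0]*p[1],p[2]])
E
python3 - <<'E'
from h import *
from scipy.optimize import least_squares
obs=[('scene','ledge',300.3,230.4),('scene','catch',237.3,255),('scene','hend',265.6,202.2),('scene','hh',265.6,232),
('side','case',351,269.5),('side','grip',332.2,244),('side','ledge',342.5,178.1),('side','catch',391.8,180.3)]
def pt(n,q):
    c,l,h,k=q[:3],q[3],q[4],q[5]
    return W(c,{'ledge':lidpt((-112,40,87),l),'catch':lidpt((-77,-70,141),l),'hend':hend(h),'hh':(-106,-70,129),'case':(0,0,0),'grip':grip(k)}[n])
f=lambda q:np.concatenate([proj(o[0],pt(o[1],q))-o[2:] for o in obs])
s=least_squares(f,[620,0,0,1.12,2.3,1],loss='soft_l1',f_scale=3)
print(s.x.round(3)); r=f(s.x).reshape(-1,2).round(1)
for o,e in zip(obs,r): print(o[:2],e)
im=cv2.imread('pics/side0.png')
c=cv2.resize(im[155:325,245:445],None,fx=4,fy=3.5,interpolation=cv2.INTER_CUBIC)
for n in('hend','hh','grip','ledge','catch','case'):
    p=proj('side',pt(n,s.x)); print(n,p.round(),pt(n,s.x).round())
cv2.imwrite('pics/c1.png',c)
E
```

```text
[ 6.2058e+02 -6.3131e+01  1.1600e-01  1.0850e+00 -3.4250e+00 -1.7889e+01]
('scene', 'ledge') [1.3 1.2]
('scene', 'catch') [-1.1  0.1]
('scene', 'hend') [ 0.5 -0.1]
('scene', 'hh') [-4.5 -1. ]
('side', 'case') [-1.  -2.7]
('side', 'grip') [-0.   0.2]
('side', 'ledge') [-1.  -1.3]
('side', 'catch') [-0.3  2.8]
hend [327. 266.] [ 455. -153.  149.]
hh [346. 259.] [ 523. -145.  129.]
grip [332. 244.] [564. -50. 101.]
ledge [342. 177.] [622. -23. 271.]
catch [392. 183.] [ 699. -125.  266.]
case [350. 267.] [621. -63.   0.]
```

View pics/c1.png

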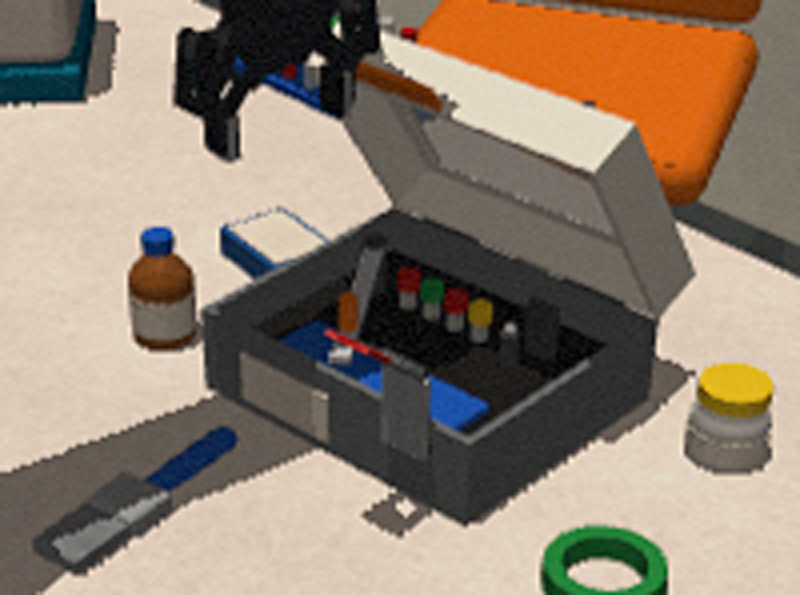

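The crop shows the orange pin at side (332,244), the hasp's red end at about (335,254) leaning outward, and the bracket top at about (346,261). I'll refit with these points and plan the approach.

```bash
cat >> h.py <<'E'
def ori(tilt,yaw=0.0):
    """tool y along case y, z down, leaning back by tilt deg"""
    t=np.radians(tilt); z=np.array([np.sin(t),0,-np.cos(t)]); y=np.array([0,1.,0]); x=np.cross(y,z)
    return R.from_euler('z',yaw)*R.from_matrix(np.c_[x,y,z])
def plan(wps,g,start=None,mm=35,deg=7):
    """wps: list of (pos,Rotation,rows or None); prints rows per waypoint in tool axes"""
    from station import get_obs
    o=get_obs(); p,q=(np.array(o['position']),R.from_quat(o['tool_rot'])) if start is None else start
    for P,Q,n in wps:
        rv=(q.inv()*Q).as_rotvec(degrees=True); d=np.asarray(P)-p
        n=n or max(1,int(np.ceil(max(np.abs(rv).max()/deg,np.linalg.norm(d)/mm))))
        print('-> ',np.round(P,1),n,'rows')
        for i in range(n):
            Qi=q*R.from_rotvec(rv/n,degrees=True); r=np.r_[q.inv().apply(d/n),rv/n]
            print('[%g,%s]'%(g,','.join('%g'%v for v in r.round(1)))); q=Qi
        p=np.asarray(P,float)
def state():
    from station import get_obs
    o=get_obs(); print('t',round(o['t'],2),'p',np.round(o['position'],1),'z',R.from_quat(o['tool_rot']).as_matrix()[:,2].round(3),'y',R.from_quat(o['tool_rot']).as_matrix()[:,1].round(3),'F',np.round(o['wrist_force'],1),'gap',round(o['finger_gap'],3),'gf',np.round(o['grasp_force'],1),'q',np.round(o['joint_positions'],2))
    return o
E
python3 - <<'E'
from h import *
from scipy.optimize import least_squares
obs=[('scene','ledge',300.3,230.4),('scene','catch',237.3,255),('scene','hend',265.6,202.2),('scene','hh',265.6,232),
('side','case',351,269.5),('side','grip',332.2,244),('side','ledge',342.5,178.1),('side','catch',391.8,180.3),('side','hend',334,253.5),('side','hh',347,261)]
def pt(n,q):
    c,l,h,k=q[:3],q[3],q[4],q[5]
    return W(c,{'ledge':lidpt((-112,40,87),l),'catch':lidpt((-77,-70,141),l),'hend':hend(h),'hh':(-106,-70,129),'case':(0,0,0),'grip':grip(k)}[n])
f=lambda q:np.concatenate([proj(o[0],pt(o[1],q))-o[2:] for o in obs])
s=least_squares(f,[620,-60,0.1,1.1,2.3,1],loss='soft_l1',f_scale=3,bounds=([0,-300,-1,.5,1,0],[900,300,1,1.13,2.81,1.31]))
print(s.x.round(3)); r=f(s.x).reshape(-1,2).round(1)
for o,e in zip(obs,r): print(o[:2],e,pt(o[1],s.x).round())
c=s.x[:3]; P=pt('grip',s.x)
Q=ori(35,0)
z=Q.as_matrix()[:,2]
tip=P+[0,0,-3]   # TCP at z=98
print('target tip',tip); 
state()
plan([(tip-z*110,Q,None)],-1)
E
```

```text
[ 6.2298e+02 -6.2871e+01  1.1700e-01  1.0720e+00  2.4210e+00  9.7500e-01]
('scene', 'ledge') [1.3 1.6] [622. -23. 270.]
('scene', 'catch') [-1.1  0.3] [ 699. -124.  265.]
('scene', 'hend') [-2.  -3.1] [ 472. -151.  177.]
('scene', 'hh') [-4.8 -0.1] [ 526. -145.  129.]
('side', 'case') [-0.5 -3.1] [623. -63.   0.]
('side', 'grip') [ 0.  -0.2] [566. -49. 101.]
('side', 'ledge') [-1.  -0.9] [622. -23. 270.]
('side', 'catch') [-0.3  2.9] [ 699. -124.  265.]
('side', 'hend') [-2.  -0.3] [ 472. -151.  177.]
('side', 'hh') [-0.6 -2.7] [ 526. -145.  129.]
target tip [565.7898531  -49.02991582  98.        ]
t 1.5 p [550.   -0.  231.3] z [-0. -0. -1.] y [ 1. -0. -0.] F [ 0.3 -0.1 -0.6] gap 1.003 gf 0.0 q [-0.13  0.33 -0.19  1.05 -0.    1.44]
->  [502.7 -49.  188.1] 13 rows
[-1,-3.8,-3.6,3.3,-2.1,-2.1,-6.7]
[-1,-3.2,-4.2,3.3,-2.1,-2.1,-6.7]
[-1,-2.6,-4.6,3.2,-2.1,-2.1,-6.7]
[-1,-1.9,-5,3.2,-2.1,-2.1,-6.7]
[-1,-1.2,-5.3,3,-2.1,-2.1,-6.7]
[-1,-0.4,-5.5,2.8,-2.1,-2.1,-6.7]
[-1,0.3,-5.6,2.6,-2.1,-2.1,-6.7]
[-1,1.1,-5.6,2.4,-2.1,-2.1,-6.7]
[-1,1.8,-5.5,2.2,-2.1,-2.1,-6.7]
[-1,2.5,-5.3,1.9,-2.1,-2.1,-6.7]
[-1,3.2,-5.1,1.6,-2.1,-2.1,-6.7]
[-1,3.8,-4.7,1.3,-2.1,-2.1,-6.7]
[-1,4.4,-4.3,1,-2.1,-2.1,-6.7]
```

step_arm(motion=[[-1,-3.8,-3.6,3.3,-2.1,-2.1,-6.7],[-1,-3.2,-4.2,3.3,-2.1,-2.1,-6.7],[-1,-2.6,-4.6,3.2,-2.1,-2.1,-6.7],[-1,-1.9,-5,3.2,-2.1,-2.1,-6.7],[-1,-1.2,-5.3,3,-2.1,-2.1,-6.7]])

```text
t: 1.92
position: [531.7, -18.8, 214.8]
tool_rot: [0.471, 0.873, -0.0, 0.126]
wrist_force: [-0.4, 0.0, 0.0]
finger_gap: 1.002
grasp_force: 0.0
```

step_arm(motion=[[-1,-0.4,-5.5,2.8,-2.1,-2.1,-6.7],[-1,0.3,-5.6,2.6,-2.1,-2.1,-6.7],[-1,1.1,-5.6,2.4,-2.1,-2.1,-6.7],[-1,1.8,-5.5,2.2,-2.1,-2.1,-6.7],[-1,2.5,-5.3,1.9,-2.1,-2.1,-6.7]])

```text
t: 2.33
position: [512.8, -36.9, 198.4]
tool_rot: [0.192, 0.952, -0.0, 0.238]
wrist_force: [-0.0, -0.4, 0.0]
finger_gap: 1.003
grasp_force: 0.0
```

step_arm(motion=[[-1,3.2,-5.1,1.6,-2.1,-2.1,-6.7],[-1,3.8,-4.7,1.3,-2.1,-2.1,-6.7],[-1,4.4,-4.3,1,-2.1,-2.1,-6.7],[-1,0,0,0,0,0,0]])

```text
t: 2.67
position: [499.0, -48.7, 186.2]
tool_rot: [0.017, 0.956, -0.0, 0.293]
wrist_force: [-1.0, -0.3, -0.7]
finger_gap: 1.003
grasp_force: 0.0
```

```bash
python3 - <<'E'
from h import *
from station import *
o=state(); f=grab_frame('wrist'); cv2.imwrite('pics/w1.png',f['image']); print(f['K'],f['mount'])
K=f['K'];M=f['mount']; Q=R.from_quat(o['tool_rot']).as_matrix()
np.savez('wr.npz',K=K,M=M)
def wray(px):
    u=np.array([(px[0]-K[0][2])/K[0][0],(px[1]-K[1][2])/K[1][1]]); th=np.hypot(*u)
    d=np.r_[u/th*np.sin(th),np.cos(th)]; M_=np.array(M)
    return Q@M_[:3,3]+o['position'],Q@M_[:3,:3]@d
for t,z in(('keeper_grip',101),('hasp_hinge',129),('hasp_end',175),('lid_ledge',270)):
    for x in pinpoint('wrist',t)[:2]:
        a,d=wray(x['pixel']); print(t,x['pixel'],round(x['p'],2),(a+d*(z-a[2])/d[2]).round(1))
for t in('keeper_grip','hasp_end','hasp_hinge'):
    for cam in('scene','side'):
        grab_frame(cam); print(cam,t,[(x['pixel'],round(x['p'],2)) for x in pinpoint(cam,t)[:2]])
E
```

```text
t 2.67 p [499.  -48.7 186.2] z [ 0.56  -0.01  -0.828] y [0.033 0.999 0.01 ] F [-1.  -0.3 -0.7] gap 1.003 gf 0.0 q [-0.36 -0.06 -1.    0.07  0.19 -0.27]
[[371.64829954   0.         319.44923536]
 [  0.         371.64829954 233.21868776]
 [  0.           0.           1.        ]] [[-1.10037832e-03 -9.55946128e-01 -2.93540100e-01  7.47211698e+01]
 [ 9.99997201e-01 -1.66670655e-03  1.67917924e-03 -1.06095993e+00]
 [-2.09445010e-03 -2.93537430e-01  9.55945286e-01 -1.42797815e+02]
 [ 0.00000000e+00  0.00000000e+00  0.00000000e+00  1.00000000e+00]]
keeper_grip [328.2, 241.6] 0.85 [567.6 -44.5 101. ]
hasp_hinge [170.6, 238.5] 0.76 [ 523.8 -140.9  129. ]
hasp_end [100.1, 255.8] 0.8 [ 477.7 -149.8  175. ]
hasp_end [84.4, 163.4] 0.32 [ 423.9 -127.6  175. ]
scene keeper_grip []
side keeper_grip [([331.3, 242.8], 0.63)]
scene hasp_end [([266.3, 202.6], 0.66)]
side hasp_end [([329.4, 252.0], 0.49)]
scene hasp_hinge [([262.5, 232.7], 0.58)]
side hasp_hinge [([346.2, 261.6], 0.38)]
```

View pics/w1.png

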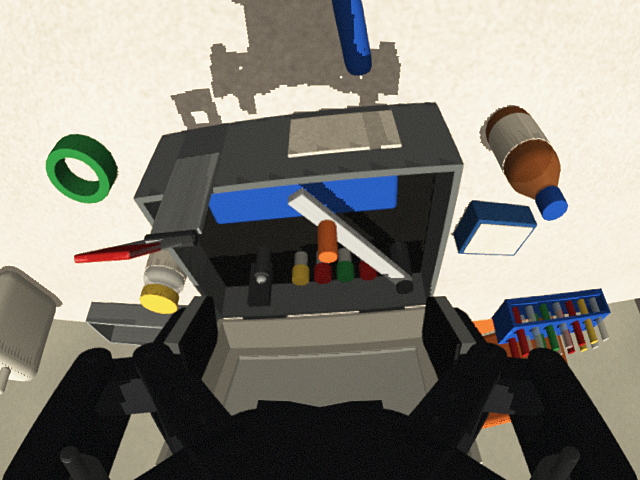

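The wrist view shows the pin at (328,241), the hasp's red end at (100,256) and the brush at the top. It agrees with the fit to within a few mm, so I'll approach the pin and grip it.

```bash
python3 - <<'E'
from h import *
plan([(np.array([567,-46.5,98]),ori(34,-0.03),5)],-1)
E
```

```text
->  [567.  -46.5  98. ] 5 rows
[-1,-0.6,0.6,22.2,0.1,0,-0.1]
[-1,-0.6,0.6,22.2,0.1,0,-0.1]
[-1,-0.7,0.6,22.2,0.1,0,-0.1]
[-1,-0.7,0.7,22.2,0.1,0,-0.1]
[-1,-0.7,0.7,22.2,0.1,0,-0.1]
```

step_arm(motion=[[-1,-0.7,0.6,22,0,0,0],[-1,-0.7,0.6,22,0,0,0],[-1,-0.7,0.6,22,0,0,0],[-1,-0.7,0.7,22,0,0,0],[-1,-0.7,0.7,22,0,0,0]])

```text
t: 3.93
position: [567.5, -46.3, 98.5]
tool_rot: [0.017, 0.956, -0.0, 0.294]
wrist_force: [-0.1, 0.2, 0.6]
finger_gap: 1.002
grasp_force: 0.0
```

step_arm(motion=[[1,0,0,0,0,0,0],[1,0,0,0,0,0,0],[1,0,0,0,0,0,0],[1,0,0,0,0,0,0],[1,0,0,0,0,0,0]], grip_force=30)

```text
t: 4.35
position: [566.9, -46.4, 100.6]
tool_rot: [0.017, 0.955, -0.0, 0.295]
wrist_force: [1.0, -0.5, 0.2]
finger_gap: 0.301
grasp_force: 0.0
```

step_arm(motion=[[1,0,0,0,0,0,0],[1,0,0,0,0,0,0],[1,0,0,0,0,0,0],[1,0,0,0,0,0,0],[1,0,0,0,0,0,0]])

```text
t: 4.77
position: [567.5, -46.9, 100.4]
tool_rot: [0.017, 0.955, -0.001, 0.295]
wrist_force: [-2.4, -1.5, 7.0]
finger_gap: 0.149
grasp_force: 29.5
```

```bash
python3 - <<'E'
from h import *
from station import *
state(); f=grab_frame('wrist'); cv2.imwrite('pics/w2.png',f['image'])
E
```

```text
t 4.77 p [567.5 -46.9 100.4] z [ 0.564 -0.012 -0.826] y [0.033 0.999 0.009] F [-2.4 -1.5  7. ] gap 0.149 gf 29.5 q [-0.29  0.25 -0.98 -0.24  0.15 -0.21]
```

View pics/w2.png

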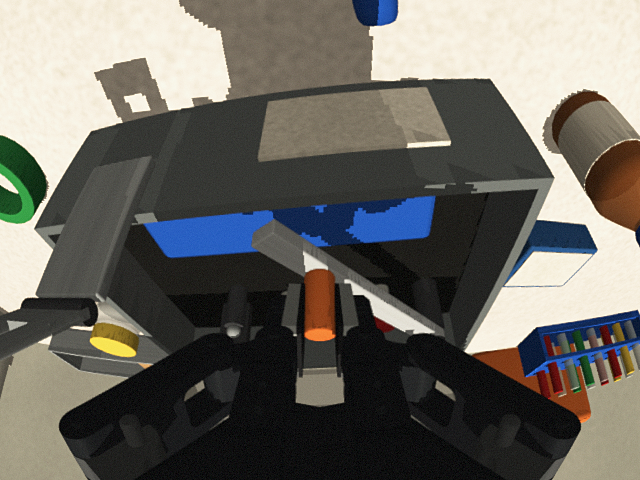

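Pin gripped (gap 0.15, 29 N). Next I'll swing it along its arc.

```bash
python3 - <<'E'
from h import *
from station import get_obs
c=[623,-62.9,.117]; piv=W(c,(40,85,0))[:2]
o=get_obs(); p=np.array(o['position']); Q=R.from_quat(o['tool_rot'])
v=p[:2]-piv; r0=np.hypot(*v); a=np.arctan2(v[1],v[0]); h=np.radians(-90)+c[2]
k0=h-a; print('k0',k0,'r',r0)
w=[]
for i in range(1,13):
    k=k0*(1-i/12); r=r0+(115-r0)*i/12; an=h-k
    w.append((np.r_[piv+r*np.array([np.cos(an),np.sin(an)]),p[2]+0.5],Q,1))
plan(w,1,start=(p,Q))
E
```

```text
k0 0.9795593519722785 r 112.34332866184194
->  [573.6 -53.8 100.9] 1 rows
[1,-5.5,-6.7,3.1,0,0,0]
->  [580.2 -60.1 100.9] 1 rows
[1,-5.7,-6.1,3.8,0,0,0]
->  [587.4 -65.9 100.9] 1 rows
[1,-6.1,-5.6,4.1,0,0,0]
->  [595.  -71.2 100.9] 1 rows
[1,-6.5,-5,4.4,0,0,0]
->  [603.  -75.7 100.9] 1 rows
[1,-6.8,-4.3,4.6,0,0,0]
->  [611.4 -79.7 100.9] 1 rows
[1,-7.1,-3.6,4.8,0,0,0]
->  [620.1 -82.9 100.9] 1 rows
[1,-7.3,-2.9,4.9,0,0,0]
->  [629.1 -85.4 100.9] 1 rows
[1,-7.5,-2.2,5.1,0,0,0]
->  [638.2 -87.2 100.9] 1 rows
[1,-7.6,-1.5,5.2,0,0,0]
->  [647.5 -88.2 100.9] 1 rows
[1,-7.7,-0.7,5.2,0,0,0]
->  [656.9 -88.5 100.9] 1 rows
[1,-7.7,0,5.3,0,0,0]
->  [666.2 -88.  100.9] 1 rows
[1,-7.7,0.8,5.3,0,0,0]
```

step_arm(motion=[[1,-5.5,-6.7,3.1,0,0,0],[1,-5.7,-6.1,3.8,0,0,0],[1,-6.1,-5.6,4.1,0,0,0],[1,-6.5,-5,4.4,0,0,0],[1,-6.8,-4.3,4.6,0,0,0]])

```text
t: 5.23
position: [604.2, -74.9, 100.5]
tool_rot: [0.016, 0.955, 0.001, 0.295]
wrist_force: [0.7, 3.9, 5.7]
finger_gap: 0.148
grasp_force: 31.2
```

step_arm(motion=[[1,-7.1,-3.6,4.8,0,0,0],[1,-7.3,-2.9,4.9,0,0,0],[1,-7.5,-2.2,5.1,0,0,0],[1,-7.6,-1.5,5.2,0,0,0],[1,0,0,0,0,0,0]])

```text
t: 5.65
position: [640.1, -86.7, 100.3]
tool_rot: [0.016, 0.955, 0.0, 0.295]
wrist_force: [0.3, 2.7, 7.6]
finger_gap: 0.141
grasp_force: 33.1
```

```bash
python3 - <<'E'
from h import *
from station import *
o=state(); f=grab_frame('wrist'); cv2.imwrite('pics/w3.png',f['image'])
E
```

```text
t 5.65 p [640.1 -86.7 100.3] z [ 0.564 -0.009 -0.826] y [0.031 0.999 0.01 ] F [0.3 2.7 7.6] gap 0.141 gf 33.1 q [-0.33  0.36 -0.79 -0.15  0.18 -0.25]
```

View pics/w3.png

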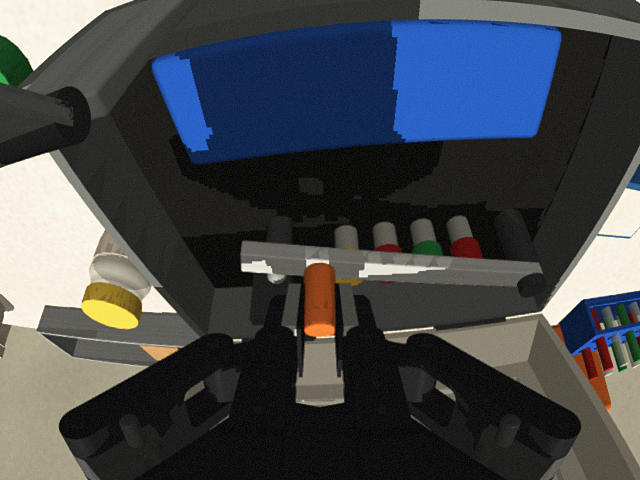

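The bar follows the grip and now lies nearly over the tubes, with the pin at (319,300) between the pads. Now over the spring ball to the stop.

step_arm(motion=[[1,-6.5,-0.9,4.3,0,0,0],[1,-6.5,-0.3,4.3,0,0,0],[1,-5,0,3.4,0,0,0],[1,-4,0.3,2.7,0,0,0],[1,0,0,0,0,0,0]])

```text
t: 6.12
position: [665.7, -88.5, 100.6]
tool_rot: [0.017, 0.955, -0.0, 0.295]
wrist_force: [2.7, 2.4, 3.5]
finger_gap: 0.15
grasp_force: 33.9
```

step_arm(motion=[[1,-1.7,0.2,1.1,0,0,0],[1,0,0,0,0,0,0]])

```text
t: 6.28
position: [667.1, -88.4, 100.6]
tool_rot: [0.017, 0.955, -0.0, 0.295]
wrist_force: [3.1, 2.1, 4.4]
finger_gap: 0.146
grasp_force: 33.9
```

step_arm(motion=[[1,-1.7,0.2,1.1,0,0,0],[1,0,0,0,0,0,0]])

```text
t: 6.45
position: [668.9, -88.3, 100.6]
tool_rot: [0.017, 0.955, -0.0, 0.295]
wrist_force: [1.6, 2.4, 3.7]
finger_gap: 0.147
grasp_force: 34.0
```

step_arm(motion=[[1,-1.7,0.2,1.1,0,0,0],[1,0,0,0,0,0,0]])

```text
t: 6.62
position: [670.7, -88.2, 100.5]
tool_rot: [0.017, 0.955, -0.0, 0.295]
wrist_force: [0.4, 1.0, 6.1]
finger_gap: 0.144
grasp_force: 34.0
```

step_arm(motion=[[1,-1.7,0.2,1.1,0,0,0],[1,0,0,0,0,0,0]])

```text
t: 6.78
position: [672.4, -88.1, 100.4]
tool_rot: [0.017, 0.956, -0.0, 0.294]
wrist_force: [-1.7, 2.0, 8.0]
finger_gap: 0.144
grasp_force: 34.2
```

```bash
python3 - <<'E'
from h import *
from station import *
o=state(); f=grab_frame('wrist'); cv2.imwrite('pics/w4.png',f['image'])
E
```

```text
t 6.78 p [672.4 -88.1 100.4] z [ 0.563 -0.011 -0.827] y [0.033 0.999 0.009] F [-1.7  2.   8. ] gap 0.144 gf 34.2 q [-0.31  0.4  -0.71 -0.12  0.16 -0.23]
```

step_arm(motion=[[1,-1.7,0.2,1.1,0,0,0],[1,0,0,0,0,0,0]])

```text
t: 7.0
position: [673.2, -88.2, 100.1]
tool_rot: [0.018, 0.956, -0.001, 0.294]
wrist_force: [-9.2, 1.7, 13.3]
finger_gap: 0.144
grasp_force: 35.4
```

step_arm(motion=[[1,-1.7,0.2,1.1,0,0,0],[1,0,0,0,0,0,0]])

```text
t: 7.17
position: [674.3, -88.2, 99.8]
tool_rot: [0.018, 0.956, -0.001, 0.293]
wrist_force: [-10.2, 0.9, 13.9]
finger_gap: 0.142
grasp_force: 36.2
```

step_arm(motion=[[1,-1.7,0.2,1.1,0,0,0],[1,0,0,0,0,0,0]])

```text
t: 7.33
position: [674.7, -88.2, 99.3]
tool_rot: [0.018, 0.956, -0.001, 0.292]
wrist_force: [-21.5, 0.6, 23.6]
finger_gap: 0.146
grasp_force: 37.7
```

```bash
python3 - <<'E'
from h import *
from station import *
o=state(); f=grab_frame('wrist'); cv2.imwrite('pics/w5.png',f['image'])
E
```

```text
t 7.33 p [674.7 -88.2  99.3] z [ 0.558 -0.013 -0.83 ] y [0.036 0.999 0.008] F [-21.5   0.6  23.6] gap 0.146 gf 37.7 q [-0.31  0.4  -0.7  -0.11  0.16 -0.22]
```

View pics/w5.png

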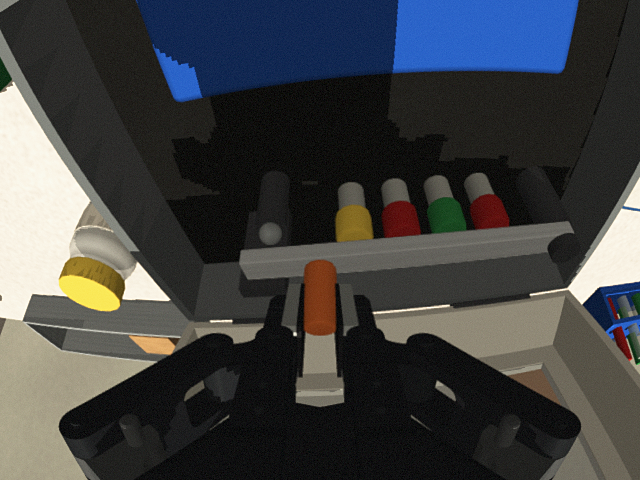

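The force rose sharply at about 674, so the bar is against its stop. The picture shows the ball at (270,233) on the near side of the bar, and the bar parallel to the rear wall. I'll release and back out along the tool.

step_arm(motion=[[1,2.5,0,-1.6,0,0,0],[1,0,0,0,0,0,0],[-0.4,0,0,0,0,0,0],[-0.4,0,0,0,0,0,0],[-0.4,0,0,0,0,0,0]])

```text
t: 7.8
position: [674.2, -87.3, 98.8]
tool_rot: [0.017, 0.956, -0.0, 0.293]
wrist_force: [-0.3, 0.2, -0.0]
finger_gap: 0.564
grasp_force: 0.0
```

step_arm(motion=[[-0.4,0,0,0,0,0,0],[-0.4,0,0,-10,0,0,0],[-0.4,0,0,-25,0,0,0],[-0.4,0,0,-35,0,0,0],[-0.4,0,0,-35,0,0,0]])

```text
t: 8.22
position: [614.5, -85.7, 186.7]
tool_rot: [0.017, 0.956, 0.0, 0.293]
wrist_force: [0.4, -0.7, 1.2]
finger_gap: 0.696
grasp_force: 0.0
```

step_arm(motion=[[1,0,0,-35,0,0,0],[1,0,0,-35,0,0,0],[1,0,0,-35,0,0,0],[1,0,0,-35,0,0,0],[1,0,0,0,0,0,0]])

```text
t: 8.63
position: [537.2, -85.2, 309.6]
tool_rot: [0.017, 0.954, -0.002, 0.298]
wrist_force: [0.2, 0.2, -0.3]
finger_gap: 0.005
grasp_force: 0.0
```

```bash
python3 - <<'E'
from h import *
from station import *
from scipy.optimize import least_squares
o=state()
K,M=np.load('wr.npz').values()
Q=R.from_quat(o['tool_rot']).as_matrix(); Tw=np.eye(4); Tw[:3,:3]=Q; Tw[:3,3]=o['position']; C=np.linalg.inv(Tw@M)
def wproj(P):
    x=C[:3,:3]@P+C[:3,3]; th=np.arctan2(np.hypot(x[0],x[1]),x[2]); u=x[:2]/np.hypot(x[0],x[1])
    return u*th*K[0,0]+K[:2,2]
cams={n:grab_frame(n) for n in('scene','side','wrist')}
obs=[]
for n in cams:
    for t in('lid_ledge','catch','hasp_end','hasp_hinge','keeper_grip','case','lid_hinge'):
        for x in pinpoint(n,t)[:1]:
            print(n,t,x['pixel'],round(x['p'],2))
            if x['p']>.45: obs.append((n,t,*x['pixel']))
def pt(n,q):
    c,l,h,k=q[:3],q[3],q[4],0
    return W(c,{'lid_ledge':lidpt((-112,40,87),l),'catch':lidpt((-77,-70,141),l),'hasp_end':hend(h),'hasp_hinge':(-106,-70,129),'case':(0,0,0),'keeper_grip':grip(k),'lid_hinge':(100,0,81)}[n])
f=lambda q:np.concatenate([(wproj(pt(o[1],q)) if o[0]=='wrist' else proj(o[0],pt(o[1],q)))-o[2:] for o in obs])
s=least_squares(f,[625,-60,0.1,1.1,2.3],loss='soft_l1',f_scale=2,bounds=([0,-300,-1,.5,1],[900,300,1,1.13,2.81]))
print(s.x.round(3)); r=f(s.x).reshape(-1,2).round(1)
for o,e in zip(obs,r): print(o[:2],e,pt(o[1],s.x).round())
E
```

```text
t 8.63 p [537.2 -85.2 309.6] z [ 0.569 -0.013 -0.822] y [0.033 0.999 0.007] F [ 0.2  0.2 -0.3] gap 0.005 gf 0.0 q [-0.42 -0.14 -0.7   0.44  0.22 -0.32]
scene lid_ledge [300.7, 232.0] 0.56
scene catch [236.2, 256.8] 0.85
scene hasp_end [267.6, 200.1] 0.93
scene hasp_hinge [264.4, 233.5] 0.97
scene lid_hinge [174.2, 183.8] 0.57
side lid_ledge [343.4, 176.9] 0.75
side catch [427.1, 286.3] 0.73
side hasp_hinge [343.7, 262.1] 0.66
side keeper_grip [371.0, 238.8] 0.65
side case [350.6, 266.7] 0.96
side lid_hinge [284.9, 297.0] 0.65
wrist lid_ledge [414.1, 316.7] 0.61
wrist catch [206.3, 167.8] 0.71
wrist hasp_end [207.3, 46.0] 0.92
wrist hasp_hinge [241.0, 83.0] 0.87
wrist keeper_grip [319.6, 186.1] 0.65
wrist case [342.7, 102.2] 0.57
wrist lid_hinge [349.5, 206.7] 0.74
[ 6.27214e+02 -6.37830e+01  9.20000e-02  1.08000e+00  2.39000e+00]
('scene', 'lid_ledge') [-0.4  2.3] [629. -23. 271.]
('scene', 'catch') [-2.2 -0.1] [ 703. -127.  265.]
('scene', 'hasp_end') [-3.2 -0.1] [ 476. -148.  178.]
('scene', 'hasp_hinge') [-3.2 -0.7] [ 528. -143.  129.]
('scene', 'lid_hinge') [101.5 145.6] [727. -55.  81.]
('side', 'lid_ledge') [ 0.2 -0.7] [629. -23. 271.]
('side', 'catch') [ -33.7 -103.3] [ 703. -127.  265.]
('side', 'hasp_hinge') [ 2.9 -4.5] [ 528. -143.  129.]
('side', 'keeper_grip') [-0.4 -3.8] [670. -90. 101.]
('side', 'case') [ 1.2 -0.8] [627. -64.   0.]
('side', 'lid_hinge') [ 90.4 -69.5] [727. -55.  81.]
('wrist', 'lid_ledge') [-2.4 -6.8] [629. -23. 271.]
('wrist', 'catch') [ 72.3 176.9] [ 703. -127.  265.]
('wrist', 'hasp_end') [ 1.3 -0.1] [ 476. -148.  178.]
('wrist', 'hasp_hinge') [ 1.3 -1.8] [ 528. -143.  129.]
('wrist', 'keeper_grip') [-1.6 -2.1] [670. -90. 101.]
('wrist', 'case') [-4.3 -2.9] [627. -64.   0.]
('wrist', 'lid_hinge') [-0.7 -1.2] [727. -55.  81.]
```

All the cameras agree on the case pose (627,-64, yaw 0.09) and the lid at about 1.08, and they see the keeper at home. Now for the lid path.

```bash
cat >> h.py <<'E'
C0=[627.2,-63.8,0.092]
def tcp_lid(l,up=0.):
    x=-100.5-22*np.cos(l); p=lidpt((x,40,87),l)+np.array([11,0,up]); return W(C0,p)
E
python3 - <<'E'
from h import *
Q=ori(0,.092)
h=tcp_lid(1.08)+[8,0,12]
plan([((560,-30,355),Q,6),(h+[0,0,50],Q,4),(h,Q,3),(tcp_lid(1.08)+[3,0,2],Q,2)],1)
E
```

```text
->  [560 -30 355] 6 rows
[1,-7.7,9.3,-5.2,-0.3,5.7,-1.2]
[1,-7.3,9.2,-5.9,-0.3,5.7,-1.2]
[1,-6.9,9.1,-6.6,-0.3,5.7,-1.2]
[1,-6.4,9,-7.2,-0.3,5.7,-1.2]
[1,-5.8,8.9,-7.8,-0.3,5.7,-1.2]
[1,-5.2,8.8,-8.3,-0.3,5.7,-1.2]
->  [648.4 -22.4 331.8] 4 rows
[1,-22.2,-0.1,5.8,-0,0,-0]
[1,-22.2,-0.1,5.8,-0,0,-0]
[1,-22.2,-0.1,5.8,-0,0,-0]
[1,-22.2,-0.1,5.8,-0,0,-0]
->  [648.4 -22.4 281.8] 3 rows
[1,-0,-0,16.7,0,-0,-0]
[1,-0,-0,16.7,0,-0,-0]
[1,-0,-0,16.7,0,-0,-0]
->  [643.4 -22.4 271.8] 2 rows
[1,2.5,0.2,5,-0,0,-0]
[1,2.5,0.2,5,-0,0,-0]
```

step_arm(motion=[[1,-7.7,9.3,-5.2,-0.3,5.7,-1.2],[1,-7.3,9.2,-5.9,-0.3,5.7,-1.2],[1,-6.9,9.1,-6.6,-0.3,5.7,-1.2],[1,-6.4,9,-7.2,-0.3,5.7,-1.2],[1,-5.8,8.9,-7.8,-0.3,5.7,-1.2]])

```text
t: 10.25
position: [556.5, -38.7, 348.0]
tool_rot: [-0.037, 0.998, 0.001, 0.049]
wrist_force: [0.2, -0.9, 0.4]
finger_gap: 0.003
grasp_force: 0.0
```

step_arm(motion=[[1,-5.2,8.8,-8.3,-0.3,5.7,-1.2],[1,-22,0,5.5,0,0,0],[1,-22,0,5.5,0,0,0],[1,-22,0,5.5,0,0,0],[1,-22,0,5.5,0,0,0]])

```text
t: 10.67
position: [648.8, -21.2, 332.4]
tool_rot: [-0.048, 0.999, 0.002, 0.0]
wrist_force: [1.2, -0.5, -0.7]
finger_gap: -0.003
grasp_force: 0.0
```

step_arm(motion=[[1,0,0,12,0,0,0],[1,0,0,12,0,0,0],[1,0,0,0,0,0,0]])

```text
t: 10.92
position: [646.7, -21.2, 305.8]
tool_rot: [-0.048, 0.999, 0.002, -0.002]
wrist_force: [0.6, -0.1, -0.6]
finger_gap: 0.004
grasp_force: 0.0
```

```bash
python3 - <<'E'
from h import *
from station import *
o=state()
f=grab_frame('side');im=f['image']; a=cv2.resize(im[120:280,270:430],(560,560),interpolation=cv2.INTER_CUBIC)
cv2.imwrite('pics/s2.png',a)
print(pinpoint('side','lid_ledge')[:1])
Q=ori(0,.092)
plan([(tcp_lid(1.08)+[8,0,12],Q,2),(tcp_lid(1.08)+[3,0,2],Q,2)],1)
E
```

```text
t 10.92 p [646.7 -21.2 305.8] z [-0.005  0.004 -1.   ] y [-0.095  0.995  0.004] F [ 0.6 -0.1 -0.6] gap 0.004 gf 0.0 q [-0.15  0.49  0.24  1.33  0.   -0.24]
[{'pixel': [345.2, 178.1], 'p': 0.74}]
->  [648.4 -22.4 281.8] 2 rows
[1,-0.6,-0.6,13.5,0.1,-0,0.1]
[1,-0.6,-0.6,13.5,0.1,-0,0.1]
->  [643.4 -22.4 271.8] 2 rows
[1,2.5,0.2,5,-0,-0,0]
[1,2.5,0.2,5,-0,-0,0]
```

View pics/s2.png

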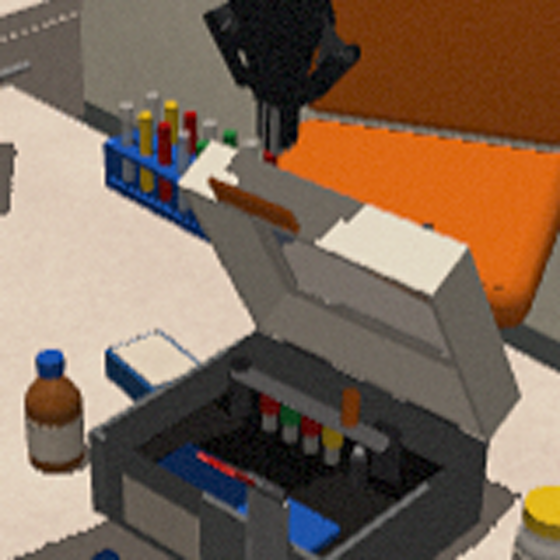

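The side crop shows the keeper bar home over the tubes, with the fingertips (275,140) just above and beyond the ledge (255,205). I'll descend onto it.

step_arm(motion=[[1,-0.6,-0.6,13,0,0,0],[1,-0.6,-0.6,10,0,0,0],[1,1,0,4,0,0,0],[1,2,0.2,4,0,0,0],[1,0,0,0,0,0,0]])

```text
t: 11.43
position: [644.9, -22.5, 277.6]
tool_rot: [-0.047, 0.999, 0.002, -0.001]
wrist_force: [0.7, 0.5, 0.4]
finger_gap: -0.002
grasp_force: 0.0
```

```bash
python3 - <<'E'
from h import *
o=state()
Q=R.from_quat(o['tool_rot'])
plan([(tcp_lid(l),Q,1) for l in np.linspace(1.08,0.56,14)],1)
E
```

```text
t 11.43 p [644.9 -22.5 277.6] z [-0.001  0.003 -1.   ] y [-0.095  0.995  0.003] F [0.7 0.5 0.4] gap -0.002 gf 0.0 q [-0.15  0.49  0.17  1.26  0.   -0.25]
->  [640.4 -22.4 269.8] 1 rows
[1,4.5,0.5,7.8,0,0,0]
->  [632.5 -23.1 266.6] 1 rows
[1,7.9,0,3.3,0,0,0]
->  [624.8 -23.9 263. ] 1 rows
[1,7.7,0,3.6,0,0,0]
->  [617.2 -24.5 259. ] 1 rows
[1,7.6,0,3.9,0,0,0]
->  [609.8 -25.2 254.8] 1 rows
[1,7.5,0,4.3,0,0,0]
->  [602.6 -25.9 250.2] 1 rows
[1,7.3,0,4.6,0,0,0]
->  [595.5 -26.6 245.2] 1 rows
[1,7.1,0,4.9,0,0,0]
->  [588.6 -27.2 240. ] 1 rows
[1,6.9,0,5.2,0,0,0]
->  [581.9 -27.8 234.5] 1 rows
[1,6.7,0,5.5,0,0,0]
->  [575.5 -28.4 228.6] 1 rows
[1,6.5,-0,5.8,0,0,0]
->  [569.3 -29.  222.5] 1 rows
[1,6.2,-0,6.1,0,0,0]
->  [563.4 -29.5 216.1] 1 rows
[1,6,-0,6.4,0,0,0]
->  [557.7 -30.  209.4] 1 rows
[1,5.7,-0,6.7,0,0,0]
->  [552.3 -30.5 202.5] 1 rows
[1,5.4,-0,6.9,0,0,0]
```

step_arm(motion=[[1,4.5,0.5,7.5,0,0,0],[1,7.9,0,3.3,0,0,0],[1,7.7,0,3.6,0,0,0],[1,0,0,0,0,0,0]])

```text
t: 11.77
position: [624.9, -23.9, 264.0]
tool_rot: [-0.047, 0.999, 0.002, 0.0]
wrist_force: [0.6, 0.2, -0.5]
finger_gap: 0.001
grasp_force: 0.0
```

step_arm(motion=[[1,7.6,0,3.9,0,0,0],[1,7.5,0,4.3,0,0,0],[1,7.3,0,4.6,0,0,0],[1,0,0,0,0,0,0]])

```text
t: 12.1
position: [602.8, -26.0, 251.2]
tool_rot: [-0.047, 0.999, 0.001, 0.0]
wrist_force: [1.0, 0.8, -0.3]
finger_gap: -0.001
grasp_force: 0.0
```

```bash
python3 - <<'E'
from h import *
from station import *
from scipy.optimize import minimize_scalar
o=state()
ob={}
for n in('side','scene'):
    grab_frame(n); ob[n]=[x['pixel'] for x in pinpoint(n,'lid_ledge')[:1]],[x['pixel'] for x in pinpoint(n,'catch')[:1]]
print(ob)
for l in (1.08,1.0,.95,.9,.85,.8):print(l,*[proj(n,W(C0,lidpt((-112,40,87),l))).round() for n in('side','scene')],*[proj(n,W(C0,lidpt((-77,-70,141),l))).round() for n in('side','scene')])
E
```

```text
t 12.1 p [602.8 -26.  251.2] z [-0.     0.003 -1.   ] y [-0.095  0.996  0.003] F [ 1.   0.8 -0.3] gap -0.001 gf 0.0 q [-0.17  0.42 -0.01  1.15  0.   -0.26]
{'side': ([[332.9, 189.9]], [[385.7, 187.6]]), 'scene': ([[300.5, 229.7]], [[242.1, 246.5]])}
1.08 [344. 176.] [300. 234.] [393. 183.] [234. 257.]
1.0 [340. 181.] [302. 231.] [390. 186.] [236. 251.]
0.95 [337. 184.] [303. 230.] [388. 188.] [238. 248.]
0.9 [335. 188.] [303. 228.] [385. 191.] [239. 246.]
0.85 [333. 191.] [304. 227.] [383. 193.] [240. 243.]
0.8 [331. 195.] [305. 227.] [381. 196.] [242. 241.]
```

The lid is following (ledge at side 333,190, about 0.88 rad). Continuing.

step_arm(motion=[[1,7.1,0,4.9,0,0,0],[1,6.9,0,5.2,0,0,0],[1,6.7,0,5.5,0,0,0],[1,6.5,0,5.8,0,0,0]])

```text
t: 12.73
position: [577.3, -28.5, 229.8]
tool_rot: [-0.048, 0.999, 0.001, 0.001]
wrist_force: [1.9, -1.3, 0.3]
finger_gap: -0.001
grasp_force: 0.8
```

step_arm(motion=[[1,6.2,0,6.1,0,0,0],[1,6,0,6.4,0,0,0],[1,5.7,0,6.7,0,0,0],[1,5.4,0,6.9,0,0,0],[1,0,0,0,0,0,0]])

```text
t: 13.15
position: [551.9, -30.5, 202.6]
tool_rot: [-0.047, 0.999, 0.002, -0.001]
wrist_force: [-0.7, 0.5, 0.3]
finger_gap: -0.002
grasp_force: 0.0
```

```bash
python3 - <<'E'
from h import *
from station import *
o=state()
grab_frame('side'); print([pinpoint('side',t)[:1] for t in('lid_ledge','catch')])
for l in (.7,.6,.5):print(l,proj('side',W(C0,lidpt((-112,40,87),l))).round(),proj('side',W(C0,lidpt((-77,-70,141),l))).round())
Q=R.from_quat(o['tool_rot'])
plan([(tcp_lid(l),Q,1) for l in np.linspace(.52,0.04,13)],1)
E
```

```text
t 13.15 p [551.9 -30.5 202.6] z [-0.002  0.003 -1.   ] y [-0.095  0.995  0.004] F [-0.7  0.5  0.3] gap -0.002 gf 0.0 q [-0.19  0.35 -0.23  0.99  0.   -0.29]
[[{'pixel': [319.0, 213.0], 'p': 0.56}], [{'pixel': [368.2, 206.2], 'p': 0.69}]]
0.7 [327. 202.] [376. 202.]
0.6 [323. 210.] [372. 208.]
0.5 [320. 217.] [368. 214.]
->  [547.3 -31.  195.3] 1 rows
[1,5.5,0.1,8.1,-0,0,0]
->  [542.5 -31.4 187.9] 1 rows
[1,4.8,-0,7.4,0,-0,0]
->  [538.  -31.9 180.3] 1 rows
[1,4.5,-0,7.6,0,0,0]
->  [533.9 -32.2 172.5] 1 rows
[1,4.1,-0,7.8,0,0,0]
->  [530.1 -32.6 164.5] 1 rows
[1,3.8,-0,8,0,0,0]
->  [526.7 -32.9 156.3] 1 rows
[1,3.4,-0,8.2,0,0,0]
->  [523.6 -33.2 148. ] 1 rows
[1,3.1,-0,8.3,0,0,0]
->  [520.9 -33.4 139.6] 1 rows
[1,2.7,-0,8.5,0,0,0]
->  [518.5 -33.7 131. ] 1 rows
[1,2.3,-0,8.6,0,0,0]
->  [516.6 -33.8 122.3] 1 rows
[1,2,-0,8.7,0,0,0]
->  [515.  -34.  113.6] 1 rows
[1,1.6,-0,8.8,0,0,0]
->  [513.8 -34.1 104.8] 1 rows
[1,1.2,-0,8.8,0,0,0]
->  [512.9 -34.2  95.9] 1 rows
[1,0.8,-0,8.9,0,0,0]
```

step_arm(motion=[[1,5.5,0,8,0,0,0],[1,4.8,0,7.4,0,0,0],[1,4.5,0,7.6,0,0,0],[1,4.1,0,7.8,0,0,0],[1,3.8,0,8,0,0,0]])

```text
t: 13.72
position: [528.9, -32.7, 164.7]
tool_rot: [-0.047, 0.999, 0.001, -0.001]
wrist_force: [-6.3, -1.3, 5.0]
finger_gap: -0.001
grasp_force: 3.9
```

step_arm(motion=[[1,3.4,0,8.2,0,0,0],[1,3.1,0,8.3,0,0,0],[1,2.7,0,8.5,0,0,0],[1,2.3,0,8.6,0,0,0],[1,0,0,0,0,0,0]])

```text
t: 14.13
position: [515.7, -33.6, 129.1]
tool_rot: [-0.047, 0.999, 0.002, -0.003]
wrist_force: [-6.4, -1.3, -2.3]
finger_gap: 0.004
grasp_force: 3.1
```

step_arm(motion=[[1,2,0,8.7,0,0,0],[1,1.6,0,8.8,0,0,0],[1,1.2,0,8.8,0,0,0],[1,0.8,0,6,0,0,0],[1,0,0,0,0,0,0]])

```text
t: 14.55
position: [509.8, -34.0, 96.7]
tool_rot: [-0.047, 0.999, 0.002, -0.004]
wrist_force: [-6.9, -1.3, -2.4]
finger_gap: -0.0
grasp_force: 3.6
```

```bash
python3 - <<'E'
from h import *
from station import *
o=state()
f=grab_frame('side'); print([pinpoint('side',t)[:1] for t in('lid_ledge','catch')])
for l in (.2,.1,0):print(l,proj('side',W(C0,lidpt((-112,40,87),l))).round(),proj('side',W(C0,lidpt((-77,-70,141),l))).round())
cv2.imwrite('pics/s3.png',cv2.resize(f['image'][160:320,250:450],(700,560),interpolation=cv2.INTER_CUBIC))
E
```

```text
t 14.55 p [509.8 -34.   96.7] z [-0.008  0.003 -1.   ] y [-0.094  0.996  0.004] F [-6.9 -1.3 -2.4] gap -0.0 gf 3.6 q [-0.21  0.4  -0.47  0.71  0.   -0.31]
[[{'pixel': [312.4, 256.9], 'p': 0.95}], [{'pixel': [350.7, 245.4], 'p': 0.8}]]
0.2 [314. 240.] [359. 235.]
0.1 [314. 247.] [356. 242.]
0 [313. 254.] [354. 249.]
```

View pics/s3.png

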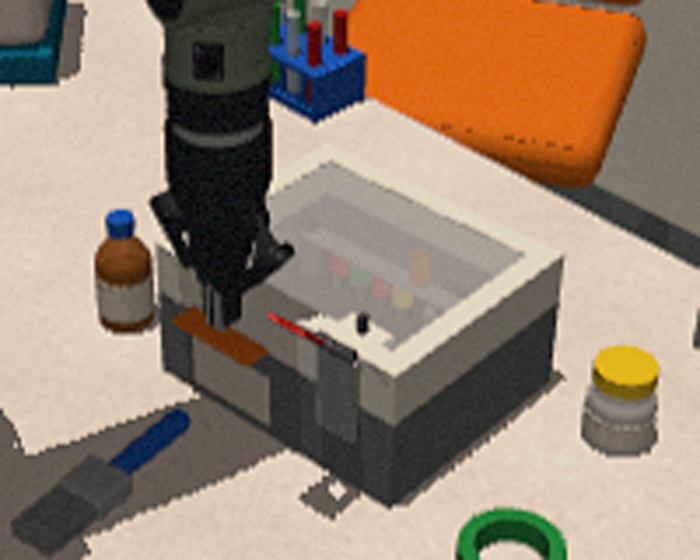

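The lid is almost shut, with the fingertip on the ledge at (225,320). I'll press it down the last few mm, easing off the front wall.

step_arm(motion=[[1,2,0,3,0,0,0],[1,0,0,3,0,0,0],[1,0,0,0,0,0,0]])

```text
t: 14.95
position: [509.9, -34.3, 92.0]
tool_rot: [-0.047, 0.999, 0.001, -0.002]
wrist_force: [-5.0, -1.5, -1.4]
finger_gap: -0.001
grasp_force: 2.4
```

step_arm(motion=[[1,0,0,2,0,0,0],[1,0,0,0,0,0,0]])

```text
t: 15.12
position: [509.8, -34.3, 90.2]
tool_rot: [-0.047, 0.999, 0.001, -0.002]
wrist_force: [-5.4, -0.7, -1.2]
finger_gap: 0.001
grasp_force: 2.8
```

step_arm(motion=[[1,0,0,1.5,0,0,0],[1,0,0,0,0,0,0]])

```text
t: 15.28
position: [509.9, -34.4, 88.8]
tool_rot: [-0.047, 0.999, 0.001, -0.002]
wrist_force: [-6.1, -1.3, 0.3]
finger_gap: -0.002
grasp_force: 3.0
```

step_arm(motion=[[1,0,0,1.5,0,0,0],[1,0,0,0,0,0,0]])

```text
t: 15.45
position: [509.9, -34.4, 87.4]
tool_rot: [-0.047, 0.999, 0.001, -0.002]
wrist_force: [-6.0, -1.3, 2.7]
finger_gap: 0.003
grasp_force: 3.1
```

step_arm(motion=[[1,0,0,1.5,0,0,0],[1,0,0,0,0,0,0]])

```text
t: 15.62
position: [509.9, -34.4, 87.0]
tool_rot: [-0.047, 0.999, 0.001, -0.002]
wrist_force: [-10.6, -2.0, 12.5]
finger_gap: 0.0
grasp_force: 6.8
```

step_arm(motion=[[1,0,0,1.5,0,0,0],[1,0,0,0,0,0,0]])

```text
t: 15.78
position: [509.9, -34.4, 86.8]
tool_rot: [-0.047, 0.999, 0.001, -0.001]
wrist_force: [-14.7, 0.4, 26.6]
finger_gap: 0.001
grasp_force: 12.7
```

The lid is shut (ledge at z = 87, 26 N). Next I'll back away and go round to the front of the hasp, checking its position from there.

```bash
cat >> h.py <<'E'
def tcp_hasp(h,push=0.,C=None):
    if h>=np.pi/2: p=np.array([-106+72*np.cos(h)-2-11+push,-70,129+55*np.sin(h)])
    else:
        r=55+11*(1-h/(np.pi/2)); p=np.array([-106+r*np.cos(h)-2*np.sin(h)-11,-70,129+r*np.sin(h)+2*np.cos(h)])+push*np.array([np.sin(h),0,-np.cos(h)])
    return W(C or C0,p)
E
python3 - <<'E'
from h import *
o=state(); Q=R.from_quat(o['tool_rot']); p=np.array(o['position'])
a=tcp_hasp(2.39)+[-25,0,0]; print(a)
plan([(p+[-4,0,5],Q,2),(p+[-10,0,165],Q,5),(np.r_[a[:2],252],ori(0,.092),4)],1)
E
```

```text
t 15.78 p [509.9 -34.4  86.8] z [-0.003  0.002 -1.   ] y [-0.095  0.996  0.002] F [-14.7   0.4  26.6] gap 0.001 gf 12.7 q [-0.21  0.41 -0.49  0.68  0.   -0.31]
[ 437.75326498 -149.26921721  166.55417721]
->  [505.9 -34.4  91.8] 2 rows
[1,2,0.2,-2.5,0,0,0]
[1,2,0.2,-2.5,0,0,0]
->  [499.9 -34.4 251.8] 5 rows
[1,1.3,0.2,-32,0,0,0]
[1,1.3,0.2,-32,0,0,0]
[1,1.3,0.2,-32,0,0,0]
[1,1.3,0.2,-32,0,0,0]
[1,1.3,0.2,-32,0,0,0]
->  [ 437.8 -149.3  252. ] 4 rows
[1,18.2,-27.1,-0.1,0,-0,0]
[1,18.2,-27.1,-0.1,0,-0,0]
[1,18.2,-27.1,-0,0,-0,0]
[1,18.1,-27.1,-0,0,-0,0]
```

step_arm(motion=[[1,2,0,-3,0,0,0],[1,5,0,0,0,0,0],[1,1,0,-30,0,0,0],[1,1,0,-35,0,0,0],[1,0,0,-35,0,0,0]])

```text
t: 16.2
position: [502.0, -35.2, 188.3]
tool_rot: [-0.048, 0.999, 0.002, -0.001]
wrist_force: [0.9, 0.3, 0.2]
finger_gap: -0.003
grasp_force: 0.0
```

step_arm(motion=[[1,0,0,-35,0,0,0],[1,0,0,-27,0,0,0],[1,19,-28,0,0,0,0],[1,19,-28,0,0,0,0],[1,17,-28,0,0,0,0]])

```text
t: 16.62
position: [456.0, -125.2, 250.2]
tool_rot: [-0.049, 0.999, 0.001, 0.001]
wrist_force: [-0.2, -0.5, -0.4]
finger_gap: -0.003
grasp_force: 0.0
```

step_arm(motion=[[1,16,-28,0,0,0,0],[1,0,0,0,0,0,0]])

```text
t: 16.78
position: [441.4, -158.0, 249.5]
tool_rot: [-0.045, 0.999, 0.0, 0.0]
wrist_force: [0.2, -0.3, -0.4]
finger_gap: -0.002
grasp_force: 0.0
```

```bash
python3 - <<'E'
from h import *
from station import *
from scipy.optimize import least_squares
o=state()
K,M=np.load('wr.npz').values()
Q=R.from_quat(o['tool_rot']).as_matrix(); Tw=np.eye(4); Tw[:3,:3]=Q; Tw[:3,3]=o['position']; C=np.linalg.inv(Tw@M)
def wproj(P):
    x=C[:3,:3]@P+C[:3,3]; th=np.arctan2(np.hypot(x[0],x[1]),x[2]); u=x[:2]/np.hypot(x[0],x[1])
    return u*th*K[0,0]+K[:2,2]
for n in('scene','side','wrist'):
    f=grab_frame(n)
    if n=='wrist': cv2.imwrite('pics/w6.png',f['image'])
    for t,P in(('hasp_end',hend(2.39)),('hasp_hinge',(-106,-70,129)),('catch',(-77,-70,141)),('lid_ledge',(-112,40,87))):
        for x in pinpoint(n,t)[:1]:
            e=wproj(W(C0,P)) if n=='wrist' else proj(n,W(C0,P)); print(n,t,x['pixel'],round(x['p'],2),'model',e.round())
E
```

```text
t 16.78 p [ 441.4 -158.   249.5] z [ 0.  0. -1.] y [-0.089  0.996  0.   ] F [ 0.2 -0.3 -0.4] gap -0.002 gf 0.0 q [-0.5   0.16 -0.36  1.05  0.   -0.59]
scene hasp_end [265.2, 199.8] 0.69 model [264. 200.]
scene hasp_hinge [266.4, 235.5] 0.7 model [261. 233.]
scene catch [263.4, 237.7] 0.61 model [258. 239.]
scene lid_ledge [285.1, 310.6] 0.57 model [312. 248.]
side hasp_end [331.2, 253.7] 0.63 model [332. 251.]
side hasp_hinge [347.2, 260.6] 0.44 model [347. 258.]
side catch [351.8, 248.5] 0.92 model [354. 249.]
side lid_ledge [311.1, 256.2] 0.61 model [313. 254.]
```

View pics/w6.png

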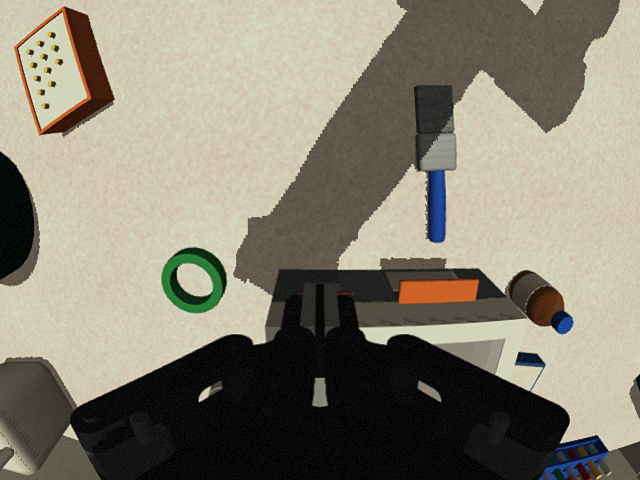

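The wrist view shows the red hasp end just to the right of the fingers (345,293), and the lid shut with the orange ledge at (438,291). I'll lower in front of the hasp, then push it over.

```bash
python3 - <<'E'
from h import *
o=state(); Q=R.from_quat(o['tool_rot']); off=np.array([0,2,0])
a=tcp_hasp(2.39)+[-25,0,0]+off
plan([(a,Q,4)]+[(tcp_hasp(h)+off,Q,1) for h in np.linspace(2.5,1.6,10)],1)
E
```

```text
t 17.53 p [ 442.5 -153.6  249.3] z [-0.     0.003 -1.   ] y [-0.095  0.995  0.003] F [-0.   0.7  0.2] gap -0.001 gf 0.0 q [-0.49  0.16 -0.36  1.05  0.   -0.59]
->  [ 437.8 -147.3  166.6] 4 rows
[1,1,1.6,20.7,0,0,0]
[1,1,1.6,20.7,0,0,0]
[1,1,1.6,20.7,0,0,0]
[1,1,1.6,20.7,0,0,0]
->  [ 457.7 -147.7  161.9] 1 rows
[1,-19.8,-2.4,4.6,0,0,0]
->  [ 462.3 -147.3  166.2] 1 rows
[1,-4.6,-0,-4.2,0,0,0]
->  [ 467.4 -146.8  170. ] 1 rows
[1,-5.1,-0,-3.9,0,0,0]
->  [ 472.9 -146.3  173.5] 1 rows
[1,-5.6,-0,-3.5,0,0,0]
->  [ 478.9 -145.8  176.5] 1 rows
[1,-6,-0,-3,0,0,0]
->  [ 485.3 -145.2  179. ] 1 rows
[1,-6.4,-0,-2.5,0,0,0]
->  [ 492.  -144.6  181. ] 1 rows
[1,-6.7,-0,-2,0,0,0]
->  [ 498.8 -143.9  182.6] 1 rows
[1,-6.9,-0,-1.5,0,0,0]
->  [ 505.9 -143.3  183.5] 1 rows
[1,-7.1,-0,-1,0,0,0]
->  [ 513.  -142.6  184. ] 1 rows
[1,-7.2,-0,-0.4,0,0,0]
```

step_arm(motion=[[1,1,1.6,22,0,0,0],[1,1,1.6,22,0,0,0],[1,1,1.6,22,0,0,0],[1,1,1.6,22,0,0,0],[1,0,0,0,0,0,0]])

```text
t: 17.95
position: [435.0, -146.0, 157.9]
tool_rot: [-0.048, 0.999, 0.003, -0.003]
wrist_force: [-1.5, 0.6, -0.3]
finger_gap: -0.0
grasp_force: 0.0
```

step_arm(motion=[[1,-8,-1,0,0,0,0],[1,-8,-1,0,0,0,0],[1,-6,0,-2,0,0,0],[1,-6,0,-4,0,0,0],[1,0,0,0,0,0,0]])

```text
t: 18.37
position: [468.4, -147.5, 169.1]
tool_rot: [-0.048, 0.999, 0.001, 0.002]
wrist_force: [-0.7, -0.1, 0.9]
finger_gap: -0.001
grasp_force: 0.0
```

step_arm(motion=[[1,-5.5,0,-3.5,0,0,0],[1,-5.5,0,-3.5,0,0,0],[1,0,0,0,0,0,0]])

```text
t: 18.62
position: [478.6, -146.1, 175.4]
tool_rot: [-0.048, 0.999, 0.001, 0.001]
wrist_force: [0.6, -0.2, 0.8]
finger_gap: 0.002
grasp_force: 0.0
```

```bash
python3 - <<'E'
from h import *
from station import *
o=state()
for n in('scene','side'):
    grab_frame(n)
    print(n,[(x['pixel'],round(x['p'],2)) for x in pinpoint(n,'hasp_end')[:2]])
    for h in(2.4,2.2,2.0,1.8): print(h,proj(n,W(C0,hend(h))).round(),end=' ')
E
```

```text
t 18.62 p [ 478.6 -146.1  175.4] z [ 0.002  0.003 -1.   ] y [-0.095  0.995  0.002] F [ 0.6 -0.2  0.8] gap 0.002 gf 0.0 q [-0.45  0.28 -0.41  0.88  0.   -0.54]
scene []
2.4 [264. 200.] 2.2 [263. 200.] 2.0 [262. 202.] 1.8 [260. 205.] side [([335.6, 241.0], 0.53)]
2.4 [332. 252.] 2.2 [335. 246.] 2.0 [339. 242.] 1.8 [343. 238.]
```

The hasp is following (end at side 336,241, about 2.05 rad). Continuing past upright.

```bash
python3 - <<'E'
from h import *
o=state(); Q=R.from_quat(o['tool_rot']); off=np.array([0,1,0])
plan([(tcp_hasp(h)+off,Q,1) for h in np.r_[np.linspace(2.0,1.6,5),np.linspace(1.5,0.1,15)]],1)
E
```

```text
t 18.82 p [ 476.8 -145.7  174.2] z [ 0.     0.003 -1.   ] y [-0.095  0.995  0.003] F [ 0.5 -0.2  0.4] gap 0.002 gf 0.0 q [-0.45  0.28 -0.41  0.88  0.   -0.54]
->  [ 485.3 -146.2  179. ] 1 rows
[1,-8.4,-1.2,-4.8,0,0,0]
->  [ 492.  -145.6  181. ] 1 rows
[1,-6.7,-0,-2,0,0,0]
->  [ 498.8 -144.9  182.6] 1 rows
[1,-6.9,-0,-1.5,0,0,0]
->  [ 505.9 -144.3  183.5] 1 rows
[1,-7.1,-0,-1,0,0,0]
->  [ 513.  -143.6  184. ] 1 rows
[1,-7.2,-0,-0.4,0,0,0]
->  [ 519.  -143.1  184.5] 1 rows
[1,-6,-0,-0.5,0,0,0]
->  [ 524.7 -142.6  184.7] 1 rows
[1,-5.7,-0,-0.2,0,0,0]
->  [ 530.4 -142.   184.4] 1 rows
[1,-5.7,-0,0.4,0,0,0]
->  [ 536.1 -141.5  183.4] 1 rows
[1,-5.7,-0,1,0,0,0]
->  [ 541.7 -141.   181.9] 1 rows
[1,-5.7,-0,1.5,0,0,0]
->  [ 547.2 -140.5  179.7] 1 rows
[1,-5.5,-0,2.1,0,0,0]
->  [ 552.5 -140.   177. ] 1 rows
[1,-5.3,-0,2.7,0,0,0]
->  [ 557.6 -139.5  173.7] 1 rows
[1,-5.1,-0,3.3,0,0,0]
->  [ 562.4 -139.1  169.9] 1 rows
[1,-4.8,-0,3.8,0,0,0]
->  [ 566.8 -138.7  165.5] 1 rows
[1,-4.4,-0,4.3,0,0,0]
->  [ 570.8 -138.3  160.7] 1 rows
[1,-4,-0,4.8,0,0,0]
->  [ 574.3 -138.   155.5] 1 rows
[1,-3.5,-0,5.3,0,0,0]
->  [ 577.3 -137.7  149.8] 1 rows
[1,-3,-0,5.7,0,0,0]
->  [ 579.8 -137.5  143.8] 1 rows
[1,-2.5,-0,6,0,0,0]
->  [ 581.6 -137.3  137.5] 1 rows
[1,-1.9,-0,6.3,0,0,0]
```

step_arm(motion=[[1,-8.4,0,-4.5,0,0,0],[1,-6.7,0,-2,0,0,0],[1,-6.9,0,-1.5,0,0,0],[1,-7.1,0,-1,0,0,0],[1,-7.2,0,-0.4,0,0,0]])

```text
t: 19.23
position: [513.7, -142.5, 183.8]
tool_rot: [-0.047, 0.999, 0.001, 0.0]
wrist_force: [-1.3, 0.9, -0.1]
finger_gap: -0.001
grasp_force: 0.3
```

step_arm(motion=[[1,-6,0,-0.5,0,0,0],[1,-5.7,0,-0.2,0,0,0],[1,-5.7,0,0.4,0,0,0],[1,-5.7,0,1,0,0,0],[1,-5.7,0,1.5,0,0,0]])

```text
t: 19.65
position: [542.2, -139.6, 181.4]
tool_rot: [-0.048, 0.999, 0.002, 0.0]
wrist_force: [-0.7, 0.5, -0.6]
finger_gap: 0.002
grasp_force: 0.2
```

step_arm(motion=[[1,-5.5,0,2.1,0,0,0],[1,-5.3,0,2.7,0,0,0],[1,0,0,0,0,0,0]])

```text
t: 19.9
position: [553.3, -138.5, 176.0]
tool_rot: [-0.048, 0.999, 0.002, 0.0]
wrist_force: [-0.8, -0.5, 0.4]
finger_gap: 0.001
grasp_force: 0.0
```

```bash
python3 - <<'E'
from h import *
from station import *
o=state()
for n in('scene','side'):
    grab_frame(n)
    print(n,[(x['pixel'],round(x['p'],2)) for x in pinpoint(n,'hasp_end')[:2]])
    for h in(1.2,1,.8,.6): print(h,proj(n,W(C0,hend(h))).round(),end=' ')
E
```

```text
t 19.9 p [ 553.3 -138.5  176. ] z [ 0.     0.003 -1.   ] y [-0.095  0.995  0.003] F [-0.8 -0.5  0.4] gap 0.001 gf 0.0 q [-0.38  0.41 -0.22  0.94  0.   -0.47]
scene [([256.9, 234.3], 0.48)]
1.2 [256. 221.] 1 [255. 228.] 0.8 [254. 235.] 0.6 [253. 242.] side [([357.1, 229.9], 0.65)]
1.2 [354. 231.] 1 [357. 231.] 0.8 [360. 232.] 0.6 [363. 234.]
```

Going over as planned (about 0.9 rad). I'll bring it down now.

step_arm(motion=[[1,-5,0,3.3,0,0,0],[1,-4.8,0,3.8,0,0,0],[1,-4.4,0,4.3,0,0,0],[1,-4,0,4.8,0,0,0],[1,-3.5,0,5.3,0,0,0]])

```text
t: 20.52
position: [574.5, -136.5, 154.6]
tool_rot: [-0.048, 0.999, 0.002, 0.0]
wrist_force: [0.3, -1.2, 0.6]
finger_gap: 0.004
grasp_force: 0.2
```

step_arm(motion=[[1,-3,0,5.7,0,0,0],[1,-2.5,0,6,0,0,0],[1,-1,0,4,0,0,0],[1,0,0,0,0,0,0]])

```text
t: 20.85
position: [580.1, -135.6, 138.2]
tool_rot: [-0.048, 0.999, 0.002, -0.001]
wrist_force: [-0.2, 0.1, 0.3]
finger_gap: 0.002
grasp_force: 0.0
```

step_arm(motion=[[1,0,0,3,0,0,0],[1,0,0,0,0,0,0]])

```text
t: 21.02
position: [580.3, -135.8, 136.2]
tool_rot: [-0.047, 0.999, 0.002, -0.0]
wrist_force: [-0.8, -0.9, 0.2]
finger_gap: 0.0
grasp_force: 0.0
```

step_arm(motion=[[1,0,0,2,0,0,0],[1,0,0,0,0,0,0]])

```text
t: 21.18
position: [580.4, -135.9, 134.5]
tool_rot: [-0.047, 0.999, 0.002, 0.0]
wrist_force: [-0.2, -0.1, 0.1]
finger_gap: -0.003
grasp_force: 0.0
```

step_arm(motion=[[1,0,0,2,0,0,0],[1,0,0,0,0,0,0]])

```text
t: 21.35
position: [580.4, -135.9, 132.4]
tool_rot: [-0.047, 0.999, 0.002, 0.0]
wrist_force: [-0.8, 0.4, 0.0]
finger_gap: -0.001
grasp_force: 0.0
```

step_arm(motion=[[1,0,0,1.5,0,0,0],[1,0,0,0,0,0,0]])

```text
t: 21.52
position: [580.6, -135.9, 131.1]
tool_rot: [-0.047, 0.999, 0.001, 0.0]
wrist_force: [0.3, 0.1, -0.0]
finger_gap: -0.004
grasp_force: 0.0
```

step_arm(motion=[[1,0,0,1.5,0,0,0],[1,0,0,0,0,0,0]])

```text
t: 21.68
position: [580.6, -135.9, 130.9]
tool_rot: [-0.048, 0.999, 0.001, 0.0]
wrist_force: [-2.5, 0.8, 8.8]
finger_gap: -0.0
grasp_force: 4.6
```

Firm contact at z = 131, which is the top of the flat leaf. One more press, then straight up and look.

step_arm(motion=[[1,0,0,1.5,0,0,0],[1,0,0,0,0,0,0]])

```text
t: 21.85
position: [580.7, -136.0, 130.8]
tool_rot: [-0.048, 0.999, 0.001, 0.001]
wrist_force: [-6.4, 2.2, 17.8]
finger_gap: -0.0
grasp_force: 8.9
```

step_arm(motion=[[1,0,0,-10,0,0,0],[1,0,0,-35,0,0,0],[1,0,0,-40,0,0,0],[1,20,0,-30,0,0,0],[1,40,0,-20,0,0,0]])

```text
t: 22.27
position: [526.9, -142.5, 265.1]
tool_rot: [-0.048, 0.999, 0.0, 0.003]
wrist_force: [0.3, -1.3, 0.3]
finger_gap: 0.003
grasp_force: 0.0
```

step_arm(motion=[[1,40,0,0,0,0,0],[1,40,0,0,0,0,0],[1,40,0,0,0,0,0],[1,0,0,0,0,0,0]])

```text
t: 22.6
position: [397.0, -151.5, 261.0]
tool_rot: [-0.046, 0.999, 0.003, -0.003]
wrist_force: [0.1, 0.9, -0.1]
finger_gap: -0.001
grasp_force: 0.0
```

```bash
python3 - <<'E'
from h import *
from station import *
o=state()
for n in('scene','side'):
    f=grab_frame(n)
    for t,P in(('hasp_end',hend(0)),('catch',(-77,-70,141)),('lid_ledge',(-112,40,87)),('pot',None),('reagent',None),('tape',None),('brush',None),('cup',None),('tips',None)):
        print(n,t,[(x['pixel'],round(x['p'],2)) for x in pinpoint(n,t)[:1]],'' if P is None else proj(n,W(C0,P)).round())
im=f['image']; cv2.imwrite('pics/s4.png',cv2.resize(im[180:340,250:450],(750,600),interpolation=cv2.INTER_CUBIC))
E
```

```text
t 22.6 p [ 397.  -151.5  261. ] z [-0.006  0.005 -1.   ] y [-0.092  0.996  0.005] F [ 0.1  0.9 -0.1] gap -0.001 gf 0.0 q [-0.54  0.08 -0.43  1.07  0.   -0.63]
scene hasp_end [([256.6, 259.4], 0.57)] [254. 258.]
scene catch [([259.3, 236.8], 0.63)] [258. 239.]
scene lid_ledge [] [312. 248.]
scene pot [([193.0, 328.6], 0.67)] 
scene reagent [([375.6, 289.7], 0.94)] 
scene tape [([203.8, 265.8], 0.68)] 
scene brush [([327.4, 233.1], 0.67)] 
scene cup [([492.3, 229.0], 0.88)] 
scene tips [([178.1, 185.0], 0.69)] 
side hasp_end [([363.5, 246.8], 0.55)] [365. 245.]
side catch [([353.7, 246.0], 0.86)] [354. 249.]
side lid_ledge [([311.6, 255.8], 0.78)] [313. 254.]
side pot [([428.0, 283.6], 0.57)] 
side reagent [([373.7, 227.3], 0.48)] 
side tape [([396.0, 322.8], 0.78)] 
side brush [([283.4, 298.4], 0.68)] 
side cup [([167.1, 245.0], 0.98)] 
side tips [([379.3, 427.5], 0.84)]
```

View pics/s4.png

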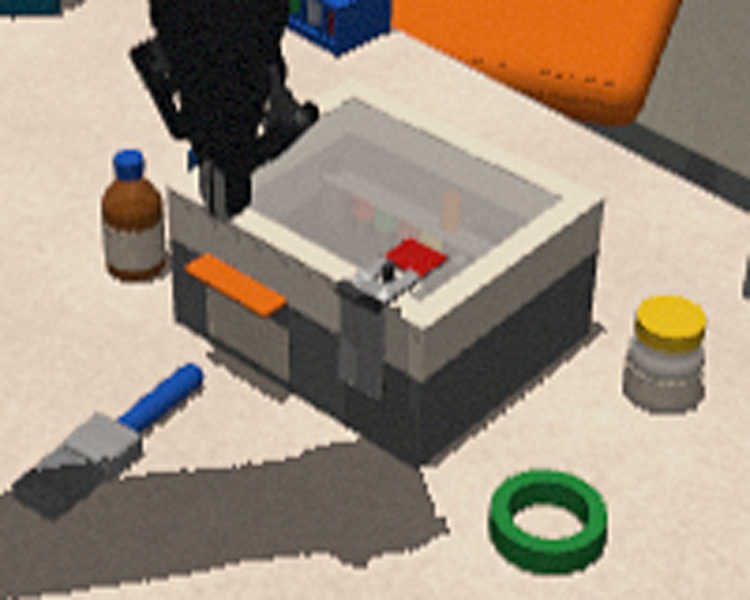

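The crop shows the lid shut and the hasp flat on it (red end at 415,258) with the catch through its slot. The keeper is home under the window, and the brush, tape, pot and bottle are where they were.

```bash
python3 -c "
from station import *
print(sign_off())"
```

```text
the job is handed in; nothing more can be done
None
```

The specimen carrier is ready and handed in at about 23 s of the 72 s allowed: keeper bar home against its stop, lid fully shut, hasp flat on the lid with the catch through its slot; the other things on the counter were left alone.

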